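# Bring the deep caddy to the top of the stack

### The job

Two stacks of steel caddies stand on the table, and in one of them the deep caddy is buried under a shallow one. Lift that shallow caddy off and stand it in the middle of the wooden board, lengthwise along the board; then restack the deep caddy squarely on top of it, both upright. Leave the other stack, of two shallow caddies, where it is.

Things in the scene. Friction and masses are not known exactly. Their poses are not given: they have to be found in the camera images.
- shallow_caddy_mid (a point): Plain steel caddy (open straight-sided bin), 44 mm high, 130 mm long (x axis), 56 mm wide (y axis), walls 3 mm, flat underside and rim, a 9 mm tab near the rim at each short end; about 180 g. Grip from above across its width. This point is its centre, 22 mm above its underside; z up. At the start it stands on the deep caddy, roughly square with it.
- deep_caddy_mid (a point): Plain steel caddy (open straight-sided bin), 70 mm high, 130 mm long (x axis), 56 mm wide (y axis), walls 3 mm, flat underside and rim, a 9 mm tab near the rim at each short end; about 260 g. Grip from above across its width. This point is its centre, 35 mm above its underside; z up. Two cross walls inside. Starts on the table, under the shallow caddy; caddies do not nest.
- board_top (a point): Flat wooden board, 190 mm long (x axis) by 120 mm wide (y axis) and 12 mm thick, fixed to the table. This point is the centre of its upper face, z up.
- spare_upper_mid (a point): Bystander: the upper caddy of the other stack, the same shape and size as the shallow caddy (130 x 56 x 44 mm). It stands on another one like it, directly under it and 44 mm high. This point is its centre, half-way up; x is its length.

How it is judged (in metres and radians):
On the way:
1. the shallow caddy stands alone in the middle of the board, let go (horizontal distance between shallow_caddy_mid and board_top below 0.02 m and angle between the x axis of shallow_caddy_mid and the x axis of board_top, either way round below 0.2 rad and angle between shallow_caddy_mid's own z axis and vertical below 0.1 rad and z of shallow_caddy_mid in the frame of board_top between 0.017 and 0.027 m and horizontal distance between deep_caddy_mid and shallow_caddy_mid above 0.06 m and contact force between the fingers and shallow_caddy below 0.1 N), for 0.2 s.
At the end, for the whole second after the job is handed in: The shallow caddy stands upright on the board, its centre within 20 mm of the board's centre and its length within 11 degrees of the board's; the deep caddy stands upright on top of it, centres within 15 mm and lengths within 11 degrees (horizontal distance between shallow_caddy_mid and board_top below 0.02 m and angle between the x axis of shallow_caddy_mid and the x axis of board_top, either way round below 0.2 rad and angle between each of shallow_caddy_mid, deep_caddy_mid's own z axis and vertical below 0.1 rad and z of shallow_caddy_mid in the frame of board_top between 0.017 and 0.027 m and horizontal distance between deep_caddy_mid and shallow_caddy_mid below 0.015 m and angle between the x axis of deep_caddy_mid and the x axis of shallow_caddy_mid, either way round below 0.2 rad and z of deep_caddy_mid in the frame of shallow_caddy_mid between 0.052 and 0.062 m); the robot touches nothing.
It fails at once if the other stack is shifted by more than 15 mm (distance of spare_upper_mid from where it was at the start of the episode above 0.015 m).
It fails at once if a caddy of the worked stack is tipped by more than 40 degrees (angle between any of shallow_caddy_mid, deep_caddy_mid's own z axis and vertical above 0.7 rad).
It also fails if it takes over 64 s, if anything falls off the work surface, if the arm or the gripper's body presses on something with over 40 N, if the wrist force passes 120 N, or if a joint passes its speed limit or range.

### The arm

A 6-joint arm with a two-finger parallel gripper is mounted at the origin on a cart in front of the work surface, level with it; the furniture and walls round the work are solid. World frame = base frame: x ahead of the robot, y to its left, z up, the work surface at z = 0. Lengths are in mm, angles in rad, forces in N, time in s.
With the tool pointing down it reaches from about 350 to 800 mm from the base axis. Payload 7.3 kg.
Tool frame: the origin (TCP) lies between the finger pads; the fingertips stand 14 mm ahead of it and the grasp point (between the pads) lies 5 mm behind it; z points along the fingers, y is the line along which they close (so a half turn about z gives the same grasp; the last joint's range is limited). The gripper opens to 85 mm and grips with 20 to 120 N. Pads are 22 mm wide; open, the fingers measure 114 mm over their backs; the gripper's body (76 mm by 85 mm) begins 54 mm behind the grasp point. The pads swing forward as they close: fully open they stand 13 mm farther back than shut.
Start: joints at [-1.309, 0.342, 1.524, -0, 1.275, -0.146], TCP at [208.233, -481.956, 245.322] pointing down, gripper open.
Joint ranges: [-2.53, 2.53], [-0.77, 2.02], [0.04, 2.7], [-1, 4.14], [0.28, 2.66], [-3.11, 3.11]. Speed limits (rad/s): [2.57, 2.57, 3.14, 3.14, 3.14, 3.14].

### API

Orientations are given as [roll, pitch, yaw] about the fixed x, y, z axes, in that order (R = Rz(yaw) Ry(pitch) Rx(roll)).
In Python, from station import arm gives the robot as it stands. Calls block until the motion is done:
- arm.movep(position, orientation): joint-space move of the TCP to a pose.
- arm.move_linear(position, ori=None, v=150, max_force=None): straight line of the TCP; ori=None keeps the orientation; v is the mean speed in mm/s. With max_force (N) it stops when the force on the tool has changed by that much, and returns True; else False.
- arm.set_joints(angles): joint-space move.
- arm.set_gripper(opening, force=None): finger opening in mm; force is the grip in N (None keeps the last); returns when the fingers have stopped.
- arm.wait(seconds).
- arm.solve_ik(position, orientation): joint angles nearest the present ones, or None.
- arm.get_state(): the state.
- arm.snapshot(name): name is "scene" or "top" or "wrist"; returns the picture (420x560x3 uint8, red, green, blue); there is no depth.
- arm.camera_model(name): a dict with "fovy" (degrees; the focal length in pixels is half the picture's height over the tangent of half this angle, whatever the lens; pixels are square), "cx", "cy" (the principal point, pixels), "origin" and "rotation" of the camera in the world; the wrist camera has in their place "T_tool_cam" (4x4, takes a point from camera to tool coordinates, whose origin is the TCP and whose axes are the flange's). Camera axes: x right, y down, z forward; pixel columns grow to the right and rows downward; lengths in mm; the calibration is good to about 2 mm. A picture is of the moment at which its call begins: read the wrist's pose just before it. camera_model takes no time and is no camera call.
A pose or a line that the arm cannot do raises arm.MotionError and nothing moves.
- arm.hand_in(): hands the job in; it is judged then, once.
The state is a dict: "t": time; "joint_positions": joint angles; "qd": joint speeds; "tau": joint torques, N m; "position": TCP position; "tcp_rot": TCP orientation; "ft_force": force on the tool from outside, world axes, zero at the start; "wrist_torque": the same for the moment, N m; "gripper_width": finger opening in mm; "grip_force": force on a finger pad.
Only numpy, scipy, OpenCV 4.12 (cv2) and the standard library are available. Lean on these libraries where they do the work, as an engineer would, in place of code of your own. Each camera call takes 0.05 s, during which the arm holds its last target. There are 200 camera calls.

## Working session

There is one attempt and no reset: what is moved stays moved. The work goes in short steps, each a Python script; the robot and the scene stay as the last script left them, time stands still between calls to the robot, and variables do not carry over. Pictures are saved under pics/ and viewed, at most 10 in all, crops included, and the job is handed in when it is done.

```bash
mkdir -p pics; python3 - <<'E'
from station import arm
import cv2
for n in("scene","top"):
    m=arm.camera_model(n);print(n,m)
    im=arm.snapshot(n);cv2.imwrite(f"pics/{n}0.png",cv2.resize(im[:,:,::-1],(800,600),interpolation=cv2.INTER_CUBIC))
    cv2.imwrite(f"pics/raw_{n}.png",im[:,:,::-1])
print(arm.camera_model("wrist"),arm.get_state())
E
```

```text
scene {'fovy': 49.77656221974697, 'cx': 268.3588773383681, 'cy': 207.09092868563292, 'origin': array([-82.98726546, 314.82647824, 847.78962824]), 'rotation': array([-2.37150597, -0.0179247 , -2.26509352])}
top {'fovy': 46.04778671525827, 'cx': 284.71170679869897, 'cy': 214.0422605072812, 'origin': array([ 331.31367331, -179.1516691 ,  977.83214638]), 'rotation': array([-3.01056824,  0.00774261, -1.58808269])}
{'fovy': 68.88675760787638, 'cx': 282.91135159641004, 'cy': 211.94718212296448, 'T_tool_cam': array([[ 1.36436296e-03, -9.64968279e-01, -2.62363030e-01,
         6.61507937e+01],
       [ 9.99998989e-01,  1.21168903e-03,  7.43702741e-04,
         2.63352424e-01],
       [-3.99747149e-04, -2.62363780e-01,  9.64968957e-01,
        -1.29151793e+02],
       [ 0.00000000e+00,  0.00000000e+00,  0.00000000e+00,
         1.00000000e+00]])} {'t': 0.1, 'joint_positions': array([-1.30901140e+00,  3.42654583e-01,  1.52490484e+00,  2.09004656e-05,
        1.27538123e+00, -1.46005289e-01]), 'qd': array([ 0.000685  , -0.00293718, -0.00040593, -0.00029371, -0.00029417,
       -0.00025546]), 'tau': array([ 2.25042095e-03, -4.34447300e+01, -2.46491164e+01, -1.03132197e-04,
        4.69875740e-03, -7.77530829e-06]), 'position': array([ 208.14406398, -481.62315817,  244.70044904]), 'tcp_rot': array([-3.14026190e+00, -2.15891188e-04,  4.07783972e-01]), 'ft_force': array([-0.01387922,  0.38050299,  0.79525774]), 'wrist_torque': array([ 0.00451265, -0.01329936, -0.00458673]), 'grip_force': 0.0, 'gripper_width': 85.22999540797935}
```

View pics/top0.png

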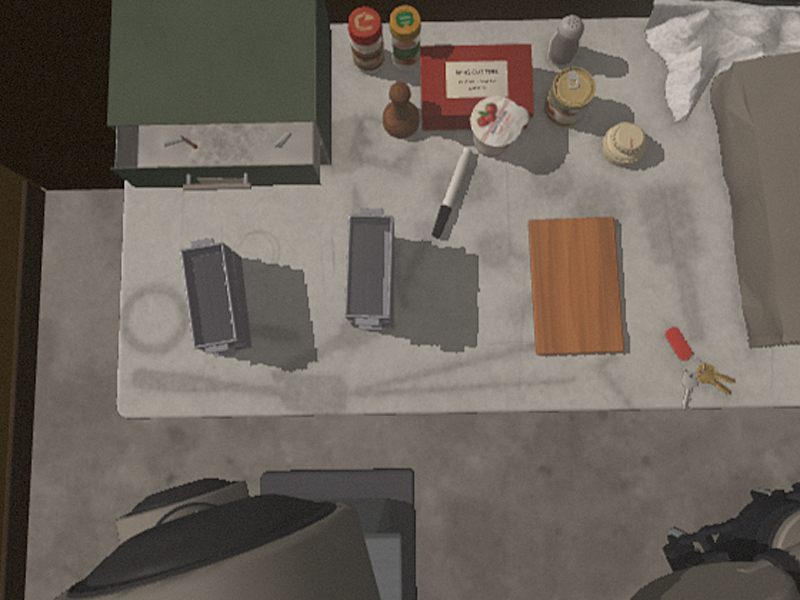

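View pics/scene0.png

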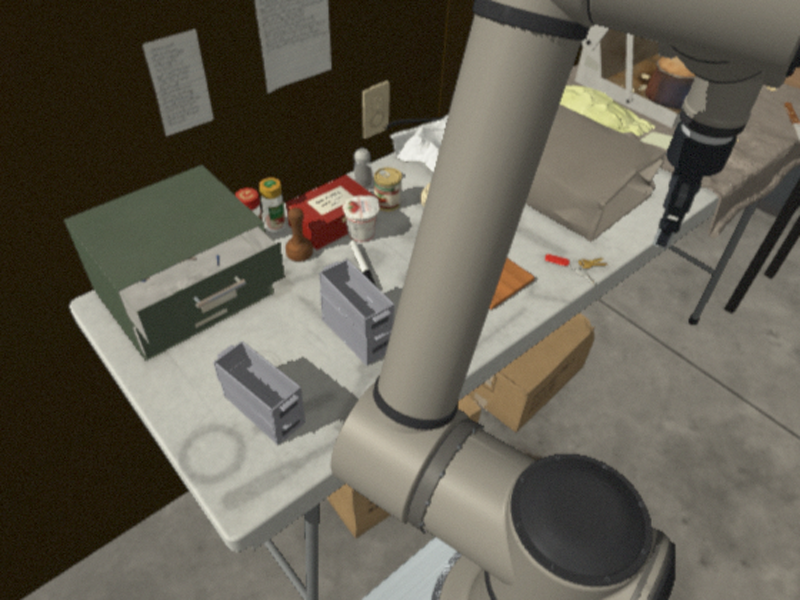

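The top view shows the left stack near (213,297), the middle stack near (370,268) and the board near (577,286). The middle stack's shadow is longer, so it is probably the one with the deep caddy. I'll enlarge both views to check the height.

```bash
python3 - <<'E'
import cv2
for n,(x,y,w,h,s) in {"top":(120,140,160,115,5),"scene":(145,175,140,140,4.25)}.items():
    im=cv2.imread(f"pics/raw_{n}.png")[y:y+h,x:x+w];cv2.imwrite(f"pics/c_{n}.png",cv2.resize(im,None,fx=s,fy=s,interpolation=cv2.INTER_CUBIC))
E
```

```text
(no output)
```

View pics/c_top.png

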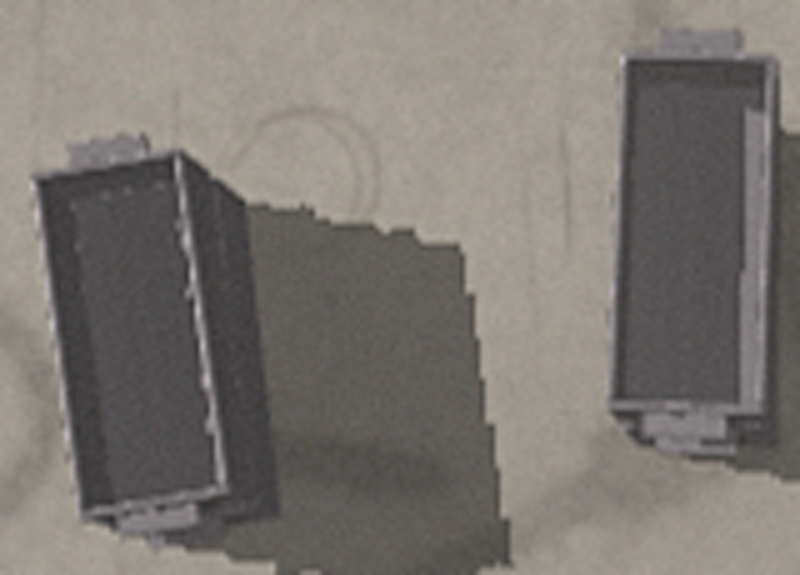

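View pics/c_scene.png

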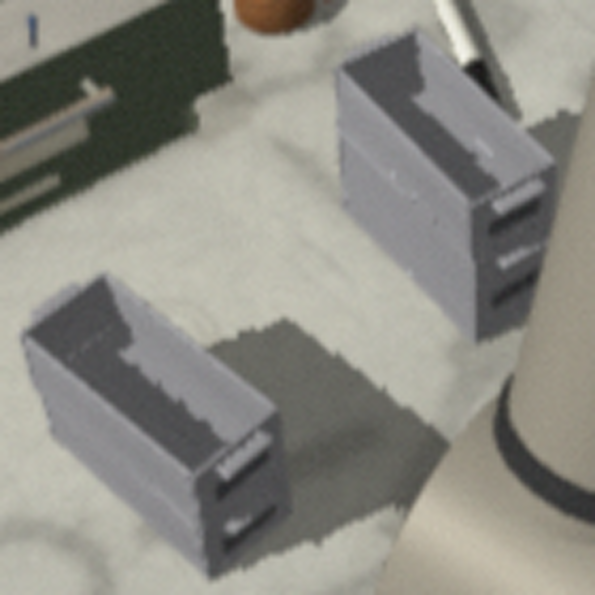

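The crops show the middle stack as the taller one (near edge (473,205) to (478,340)), with its deeper caddy below. I'll triangulate the rim corners.

```bash
cat > h.py <<'E'
import numpy as np
from scipy.spatial.transform import Rotation as Ro
from station import arm
def ray(m,p,T=None):
    f=210/np.tan(np.radians(m["fovy"]/2)); p=np.atleast_2d(p).astype(float)
    d=np.c_[(p[:,0]-m["cx"])/f,(p[:,1]-m["cy"])/f,np.ones(len(p))]
    if T is None: R=Ro.from_euler("xyz",m["rotation"]).as_matrix();o=m["origin"]
    else: R=T[:3,:3];o=T[:3,3]
    return o,d@R.T
def atz(m,p,z,T=None):
    o,d=ray(m,p,T); return o+d*((z-o[2])/d[:,2])[:,None]
def wristT(s):
    T=np.eye(4);T[:3,:3]=Ro.from_euler("xyz",s["tcp_rot"]).as_matrix();T[:3,3]=s["position"]
    return T@arm.camera_model("wrist")["T_tool_cam"]
def rect(c): # corners ordered: short,long,short,long edges
    c=c[:,:2]; L=(c[3]-c[0]+c[2]-c[1])/2; W=(c[1]-c[0]+c[2]-c[3])/2
    return c.mean(0).round(1),np.linalg.norm(L).round(1),np.linalg.norm(W).round(1),np.arctan2(L[1],L[0]).round(3)
E
python3 - <<'E'
from h import *
t=arm.camera_model("top");s=arm.camera_model("scene")
A=np.array
mid=A([(624,57),(776,58),(770,412),(612,410)])/5+[120,140]
lef=A([(37,180),(180,153),(228,494),(83,517)])/5+[120,140]
sm=A([(340,70),(418,30),(553,160),(473,205)])/4.25+[145,175]
sl=A([(25,335),(105,275),(280,410),(197,475)])/4.25+[145,175]
for a,b in((mid,sm),(lef,sl)):
    for z in (88,114): print(z,rect(atz(t,a,z)),rect(atz(s,b,z)))
print(rect(atz(t,A([(529,220),(613,217),(623,352),(537,354)])*.7,12)))
print(atz(t,mid,114).round(), atz(s,A([[478,340],[210,577]])/4.25+[145,175],0).round())
E
```

```text
88 (array([ 500.4, -128.3]), np.float64(131.5), np.float64(56.8), np.float64(3.106)) (array([ 516. , -143.7]), np.float64(128.3), np.float64(54.7), np.float64(3.095))
114 (array([ 495.4, -129.8]), np.float64(127.7), np.float64(55.1), np.float64(3.106)) (array([ 495.5, -128. ]), np.float64(123.9), np.float64(52.9), np.float64(3.095))
88 (array([466.5,  77.8]), np.float64(126.9), np.float64(53.1), np.float64(-2.987)) (array([466.5,  78.4]), np.float64(126.5), np.float64(51.8), np.float64(-2.976))
114 (array([462.5,  70.3]), np.float64(123.1), np.float64(51.5), np.float64(-2.987)) (array([447.7,  86.5]), np.float64(122.2), np.float64(50.0), np.float64(-2.976))
(array([ 483.5, -407.6]), np.float64(188.4), np.float64(117.5), np.float64(-3.124))
[[ 560. -105.  114.]
 [ 558. -159.  114.]
 [ 431. -155.  114.]
 [ 432. -100.  114.]] [[ 434. -102.    0.]
 [ 402.   96.    0.]]
```

Heights agree: the middle stack is 114 mm high at (495.5, -129), yaw about -0.04, and the left one is 88 mm. The board is at (483.5, -407.6), yaw about 0.018. Next I'll pick up the shallow caddy.

```bash
python3 - <<'E'
from h import *
import cv2
o=[np.pi,0,-0.04]
arm.movep([495.5,-129,230],o)
s=arm.get_state();np.save("T1.npy",wristT(s));im=arm.snapshot("wrist")
cv2.imwrite("pics/w1.png",im[:,:,::-1])
print(arm.move_linear([495.5,-129,92],v=120,max_force=15),arm.get_state()["position"])
arm.set_gripper(40,50)
s=arm.get_state();print(s["gripper_width"],s["grip_force"],s["t"],s["position"])
arm.move_linear([495.5,-129,140],v=80)
s=arm.get_state();print(s["gripper_width"],s["grip_force"],s["t"],s["position"],s["ft_force"])
cv2.imwrite("pics/w2.png",np.hstack([cv2.resize(i,(400,300)) for i in (im,arm.snapshot("wrist"))])[:,:,::-1])
E
```

```text
False [ 495.9099536  -129.18376877   92.64530941]
55.27426007942917 53.47384214401245 3.5083 [ 495.82371151 -129.06671422   92.67602426]
55.55432363766889 53.03621828556061 4.2583 [ 495.16993504 -128.87119529  139.57828362] [-1.23983099 -0.76222181 -1.74084189]
```

View pics/w2.png

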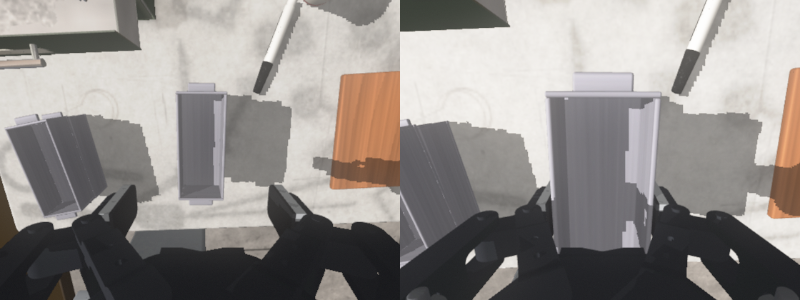

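The right panel shows the caddy held square in the fingers, and the force reading (-1.7 N) matches about 180 g, so only the shallow caddy was lifted. Now I'll place it and look at both sites.

```bash
python3 - <<'E'
from h import *
import cv2
o=[np.pi,0,0.018]
arm.move_linear([495.5,-129,200],v=150)
arm.movep([483.5,-407.6,120],o)
print(arm.move_linear([483.5,-407.6,42],v=80,max_force=15))
print(arm.move_linear([483.5,-407.6,31],v=15,max_force=5),arm.get_state()["position"])
arm.set_gripper(85)
arm.move_linear([483.5,-407.6,200],v=150)
arm.wait(.2)
arm.movep([443.5,-407.6,230],o);arm.wait(.2)
np.save("T2.npy",wristT(arm.get_state()));a=arm.snapshot("wrist")
arm.movep([455.5,-129,230],[np.pi,0,-.04]);arm.wait(.2)
np.save("T3.npy",wristT(arm.get_state()));b=arm.snapshot("wrist")
for n,i in(("w3",a),("w4",b)): cv2.imwrite(f"pics/{n}.png",cv2.resize(i[:,:,::-1],(800,600),interpolation=cv2.INTER_CUBIC))
print(arm.get_state()["t"])
E
```

```text
False
True [ 483.51708557 -407.61887458   34.75859343]
11.4
```

View pics/w3.png

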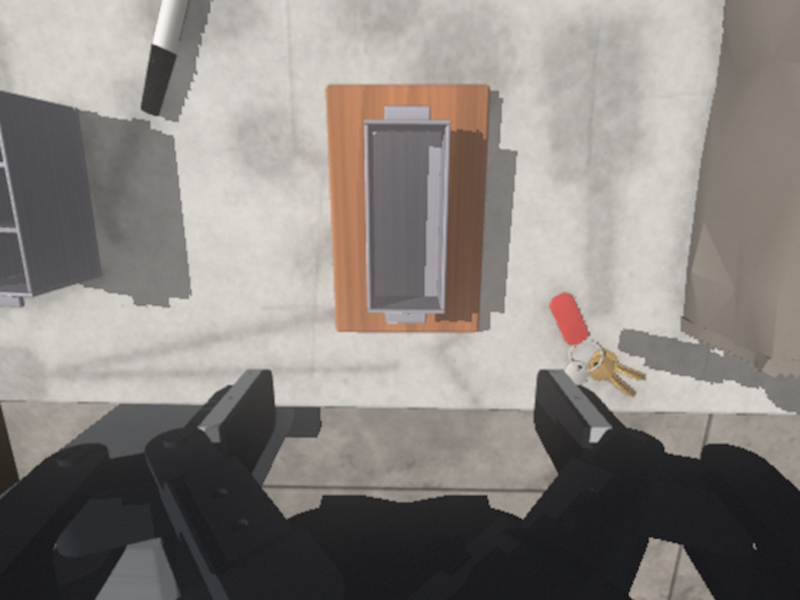

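View pics/w4.png

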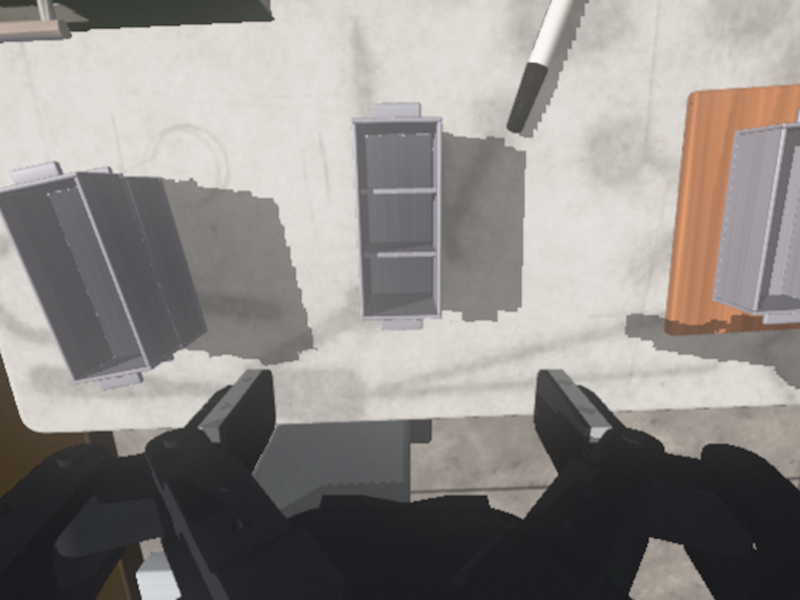

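The first picture shows the shallow caddy upright in mid-board, rim (365,121)–(444,312) and board (327,86)–(478,332). The second shows the deep caddy free, rim (354,119)–(440,318).

```bash
python3 - <<'E'
from h import *
A=np.array;m=arm.camera_model("wrist")
for n,z,c in(("T2",56,[(365,121),(450,121),(444,312),(368,312)]),("T2",12,[(327,86),(490,84),(478,332),(338,332)]),("T3",70,[(354,119),(442,118),(440,318),(361,319)])):
    print(rect(atz(m,A(c)*.7,z,np.load(n+".npy"))))
E
```

```text
(array([ 485.1, -408.4]), np.float64(128.0), np.float64(54.7), np.float64(-3.128))
(array([ 484.8, -409.8]), np.float64(188.3), np.float64(117.3), np.float64(-3.121))
(array([ 496.5, -129.1]), np.float64(128.6), np.float64(54.3), np.float64(3.111))
```

```bash
python3 - <<'E'
from h import *
import cv2
arm.movep([496.5,-129.1,150],[np.pi,0,-.03])
print(arm.move_linear([496.5,-129.1,47],v=100,max_force=15))
arm.set_gripper(40,60)
s=arm.get_state();z0=s["position"][2];print(s["gripper_width"],s["grip_force"],z0)
arm.move_linear([496.5,-129.1,200],v=120)
s=arm.get_state();print(s["gripper_width"],s["ft_force"])
x,y=484.8,-408.2
arm.movep([x,y,180],[np.pi,0,.016]);arm.wait(.2)
print(arm.move_linear([x,y,z0+56+7],v=80,max_force=15))
print(arm.move_linear([x,y,z0+56-4],v=12,max_force=5),arm.get_state()["position"]-[0,0,z0])
cv2.imwrite("pics/w5.png",cv2.resize(arm.snapshot("wrist")[:,:,::-1],(400,300)))
arm.set_gripper(85)
arm.move_linear([x,y,230],v=120)
arm.move_linear([x-40,y,230]);arm.wait(.2)
np.save("T6.npy",wristT(arm.get_state()))
cv2.imwrite("pics/w6.png",cv2.resize(arm.snapshot("wrist")[:,:,::-1],(800,600),interpolation=cv2.INTER_CUBIC))
print(arm.get_state()["t"])
E
```

```text
False
55.228192639355136 64.88400220870972 47.67148723999452
55.32173562855573 [-0.30930505 -0.2844215  -2.25660915]
False
True [ 484.72684829 -408.18122068   56.01692759]
20.1083
```

View pics/w6.png

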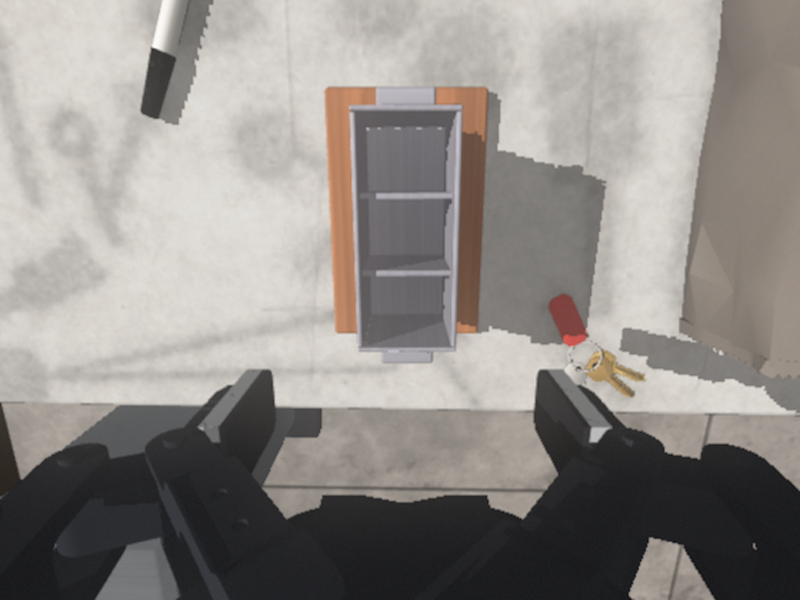

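The deep caddy sits square on the shallow one, with its rim at (350,107)–(455,350). Contact came at exactly 56 mm of rise, and the fingers are clear. I'll do a quick numeric check, then hand in.

```bash
python3 - <<'E'
from h import *
r=rect(atz(arm.camera_model("wrist"),np.array([(350,107),(462,106),(455,350),(358,350)])*.7,126,np.load("T6.npy")))
print(r)
if np.hypot(*(r[0]-[485,-408.4]))<8: print(arm.hand_in())
E
```

```text
(array([ 484.5, -408.8]), np.float64(127.8), np.float64(55.1), np.float64(-3.12))
the job is handed in; nothing more can be done
None
```

The job is handed in: the shallow caddy stands in the middle of the board with the deep caddy squarely on top (centres within about 1 mm by camera), and the arm never went near the other stack; the verdict wasn't shown.

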